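Reset the blue air regulator in the service van

ROBOT

A 6-joint arm with a two-finger parallel gripper is mounted at the origin on the work surface. World frame = base frame: x ahead of the robot, y to its left, z up, the work surface at z = 0. Lengths are in m, angles in rad, forces in N, time in s.
With the tool pointing down it reaches from about 0.25 to 0.8 m from the base axis. Payload 8.5 kg.
Tool frame: the origin (TCP) lies on the centre line of the jaws, within the pads' length; the fingertips stand arm.finger_overhang ahead of it and the grasp point (between the pads) lies 5 mm behind it (arm.finger_overhang is the distance from the TCP to the fingertips, in m); z points along the fingers, y is the line along which they close (so a half turn about z gives the same grasp; the last joint's range is limited). The gripper opens to 85 mm and grips with 20 to 120 N. Pads are 22 mm wide; open, the fingers measure 114 mm over their backs; the gripper's body (76 mm by 85 mm) begins 54 mm behind the grasp point. The pads swing forward as they close: fully open they stand 13 mm farther back than shut.
Start: joints at [-1.203, 0.238, -0.013, 1.319, 0, 1.571], TCP at [0.189, -0.49, 0.223] pointing down, gripper open.
Joint ranges: [-2.66, 2.66], [-1.03, 1.9], [-1.14, 1.46], [-1.82, 2.27], [-1.45, 1.34], [-3.14, 3.14]. Speed limits (rad/s): [2.22, 2.22, 2.79, 3.14, 3.14, 3.14].

INTERFACE

Orientations are given as [roll, pitch, yaw] about the fixed x, y, z axes, in that order (R = Rz(yaw) Ry(pitch) Rx(roll)).
In Python, from plant import telemetry, imaging, job_done, arm gives the robot as it stands.
- The arm moves only by the tool move_arm, never from a script. Its argument "moves" is a list of rows, each an object with "grip": the closure, from -1 (fully open) to 1 (shut); "delta_pos": the shift along the tool's x, y, z in m, a list of three; "spin": the turn about the tool's z in degrees. A call has 1 to 8 rows; each row is the pose to reach, as a shift and turn from the pose commanded when the call began, along the tool's axes at that moment; what a row does not reach only later rows make up. A row lasts 1/8 s, in which the tool goes at most 62.5 mm and 10.7 degrees, less where a joint would pass 70% of its speed; a pose out of reach is approached as far as the arm can. A call with a gripper value outside its range is refused whole. The fingers move at their own pace and stop on an object; "force" is the grip in N (left out, the last holds). Time passes only in rows, so rows that repeat a pose let the fingers close. It gives the time, the measured TCP pose, the force, the opening and the grip force at its end, in the units of the state.
- telemetry.get_state(): the state, without advancing time (a new reading comes with each control period).
- imaging.get_image(name): name is "side" or "top" or "wrist"; returns (picture, depth): 480x640x3 uint8, red, green, blue; 480x640 float32, m along the optical axis (not along the pixel's ray), 0 where there is no reading.
- imaging.calibration(name): a dict with "K" (3x3 intrinsics, pixels), "k1" (the pictures are not rectified: a ray, as slopes to the right and down, at radius r is drawn at 1 + k1 r^2 times it, then the intrinsics apply), "R" (3x3) and "t" (3): a world point X has camera coordinates R X + t. Camera axes: x right, y down, z forward; pixel columns grow to the right and rows downward; lengths in m; the calibration is good to about 2 mm. A picture is of the moment at which its call begins: read the wrist's pose just before it. calibration takes no time and is no camera call; for the wrist camera it gives the pose at the moment of the call.
- job_done(): hands the job in; it is judged then, once.
The state is a dict: "time_s": time; "qpos": joint angles; "dq": joint speeds; "joint_torque": joint torques, N m; "position": TCP position; "tool_rot": TCP orientation; "contact_force": force on the tool from outside, world axes, zero at the start; "torque": the same for the moment, N m; "width": finger opening in m; "finger_force": force on a finger pad.
Only numpy, scipy, OpenCV 4.12 (cv2) and the standard library are available. Lean on these libraries where they do the work, as an engineer would, in place of code of your own. Each camera call takes 0.05 s, during which the arm holds its last target. There are 200 camera calls.

TASK

On the van's bench, turn the knob of the blue regulator fully anticlockwise (seen from above) to its stop, then turn it back clockwise four clicks, let go and leave it there. Leave the orange regulator's knob as it is.

Things in the scene. Friction and masses are not known exactly. Their poses are not given: they have to be found in the camera images.
- blue_unit: The blue regulator: aluminium block 90 x 90 x 50 mm bolted to the bench, brass fittings at two sides, a white gauge on its -x face. On top a black disc (radius 36, top 56 mm above the bench) carries click marks, and on it sits the blue knob. Origin: centre of its underside, on the bench, below the knob's axis. The stop's mark is red, at its -x side; the other marks are white.
- blue_grip (a point): Centre of the blue knob's bar grip, on its upright turning axis, 83 mm above the bench. The bar is 46 long, 14 thick, its foot 64 and its top 94 mm above the bench; below it is the knob's flange, radius 24 mm. The frame turns with the knob: x along the bar, y across it (grip the flat sides, across y), z up. White pointer line on the top of its -x half.
- blue_knob (a joint): Angle of the blue knob in rad: 0 at the anticlockwise stop (pointer at the red mark), grows clockwise seen from above, up to 3.14. A spring ball gives clicks 20 degrees (0.349 rad) apart, the stop being click 0, each with its mark on the disc. About 0.1 N m turns it; let go, it settles into the nearest click. It starts about one to three clicks from the stop.
- orange_pointer (a point): Outer end of the white pointer line on the orange knob's top, 94 mm above the bench. The orange regulator equals the blue one but for its knob's colour; the two may stand either way round. The frame turns with the orange knob, z up; its axis lies 22 mm from here along +x.
Things that resemble listed ones, but are neither listed nor needed, are in the scene too. Leave any purple look-alike of the blue_unit alone.

How it is judged:
By the outcome, as a careful person would: the job done as asked, in the order asked, and still so for the second after the job is handed in, with the robot touching nothing.
It also fails if it takes over 34 s, if anything falls off the work surface, if the arm or the gripper's body presses on something with over 40 N, if the wrist force passes 120 N, or if a joint passes its speed limit or range.

## Working session

There is one attempt and no reset: what is moved stays moved. The work goes in short steps, Python scripts to look and compute and a tool call to move; the robot and the scene stay as the last step left them, time stands still between calls to the robot, and variables do not carry over. Pictures are saved under pics/ and viewed, at most 10 in all, crops included, and the job is handed in when it is done.

Besides the shell and the picture viewer there is one more tool, called after "Emit:" by a JSON object that holds its "method" and its "body". move_arm: Moves the arm, as the interface text tells. Its arguments: {"type":"object","properties":{"moves":{"type":"array"},"force":{"type":"number"}},"required":["moves"]}

```bash
mkdir -p pics; cat > h.py <<'E'
import numpy as np, cv2
from plant import telemetry, imaging, job_done, arm
def pix2w(c,u,v,z=None,d=None):
    K=np.array(c["K"]);R=np.array(c["R"]);t=np.array(c["t"])
    p=np.array([(u-K[0,2])/K[0,0],(v-K[1,2])/K[1,1]]);s=p.copy()
    for _ in range(20): s=p/(1+c["k1"]*(s@s))
    r=R.T@np.array([s[0],s[1],1]);o=-R.T@t
    return o+r*(d if z is None else (z-o[2])/r[2])
def save(n,im): cv2.imwrite("pics/"+n,im[:,:,::-1])
E
python3 - <<'E'
from h import *
s=telemetry.get_state();print(s["time_s"],s["position"],s["tool_rot"],s["width"],arm.finger_overhang)
im,d=imaging.get_image("top");save("top.png",im);np.savez("top.npz",im=im,d=d)
c=imaging.calibration("top");print(c)
E
```

```text
0.0 [ 0.18862002 -0.48947068  0.22227976] [-3.14012251e+00 -1.58052628e-05  3.67773502e-01] 0.08565116632790006 0.014
{'K': array([[611.53839645,   0.        , 318.13071515],
       [  0.        , 611.53839645, 235.50996685],
       [  0.        ,   0.        ,   1.        ]]), 'k1': -0.12320454605762887, 'R': array([[ 0.02485785, -0.99951983, -0.01849835],
       [-0.99660562, -0.02332422, -0.07895076],
       [ 0.0784814 ,  0.02039811, -0.99670687]]), 't': array([-0.00567476,  0.59671565,  1.03594186])}
```

View pics/top.png

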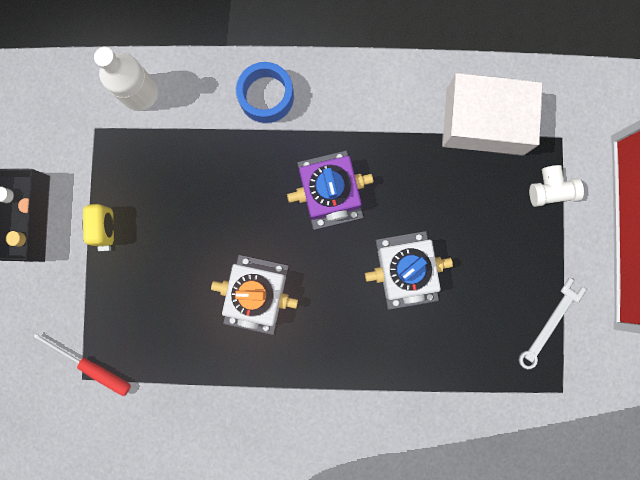

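Candidates: the blue knob on the aluminium block at (411,270), the blue knob on the purple block at (330,184) (look-alike), and the blue tape ring at (265,92). I choose (411,270), which is aluminium with a blue knob. The orange regulator is at (251,295). Next is a close crop to check this.

```bash
python3 - <<'E'
from h import *
z=np.load("top.npz");im,d=z["im"],z["d"];c=imaging.calibration("top")
save("crop.png",cv2.resize(im[220:320,360:460],(600,600),interpolation=cv2.INTER_CUBIC))
hsv=cv2.cvtColor(im,cv2.COLOR_RGB2HSV)
R=np.s_[230:310,370:455]
def pts(m): v,u=np.nonzero(m[R]);return u+370,v+230
blue=(hsv[...,0]>95)&(hsv[...,0]<125)&(hsv[...,1]>120)&(hsv[...,2]>60)
red=((hsv[...,0]<8)|(hsv[...,0]>172))&(hsv[...,1]>150)&(hsv[...,2]>80)
u,v=pts(blue);W=np.array([pix2w(c,a,b,d=d[b,a]) for a,b in zip(u,v)])
print(len(u),u.mean(),v.mean(),np.percentile(W[:,2],[5,50,95]))
top=W[W[:,2]>.085];fl=W[W[:,2]<.075]
print("top",len(top),top.mean(0),"fl",len(fl),fl.mean(0) if len(fl) else 0)
cen=W.mean(0); print("cen",cen)
q=top[:,:2]-top[:,:2].mean(0);w,V=np.linalg.eigh(q.T@q);print("bar",np.degrees(np.arctan2(V[1,1],V[0,1])))
u,v=pts(red);P=np.array([pix2w(c,a,b,z=.056) for a,b in zip(u,v)]);print("red",len(u),u.mean(),v.mean(),P.mean(0))
(cx,cy),r=cv2.minEnclosingCircle(np.array(list(zip(*pts(blue))),np.float32));print("circ",cx,cy,r,pix2w(c,cx,cy,z=.064))
E
```

```text
643 411.67029548989115 268.3374805598756 [0.06007913 0.06487761 0.09542239]
top 210 [ 0.5428066  -0.14745951  0.1024124 ] fl 419 [ 0.54187982 -0.14704982  0.06332126]
cen [ 0.54217151 -0.14700001  0.07644507]
bar 115.47307694241343
red 17 413.94117647058823 286.6470588235294 [ 0.51223451 -0.15404195  0.056     ]
circ 412.2903137207031 268.5806579589844 15.732797622680664 [ 0.54210657 -0.1497356   0.064     ]
```

View pics/crop.png

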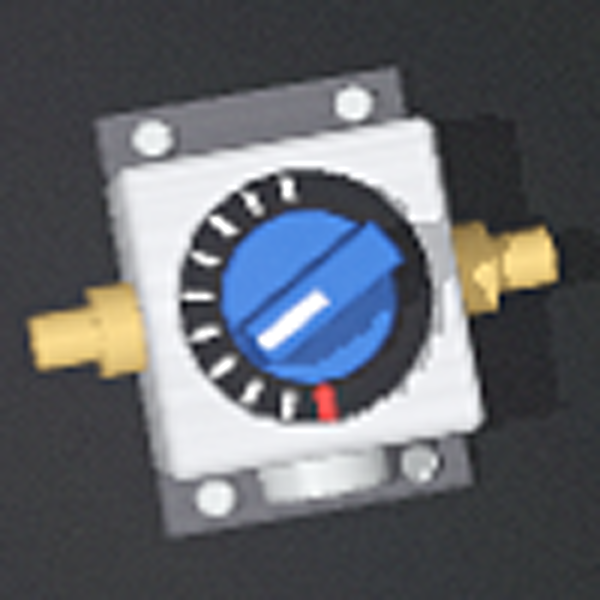

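The crop shows a blue knob on an aluminium block. The axis is near crop (315,295), the pointer at lower left (265,340), and the red mark at (327,403). The pointer is about 3 clicks clockwise of the red mark. I'll move above it.

Emit:
{"method": "move_arm", "body": {"moves": [{"grip": -1,"delta_pos": [0.06,-0.025,0],"spin": 5},{"grip": -1,"delta_pos": [0.115,-0.05,0],"spin": 10},{"grip": -1,"delta_pos": [0.17,-0.075,0],"spin": 15},{"grip": -1,"delta_pos": [0.23,-0.1,0],"spin": 20},{"grip": -1,"delta_pos": [0.285,-0.12,0],"spin": 25},{"grip": -1,"delta_pos": [0.34,-0.145,0],"spin": 30},{"grip": -1,"delta_pos": [0.4,-0.17,0],"spin": 30},{"grip": -1,"delta_pos": [0.45,-0.19,0],"spin": 30}]}}

```text
time_s: 1.05
position: [0.5415, -0.1489, 0.2225]
tool_rot: [-3.142, 0.001, -0.155]
contact_force: [-0.1, -1.2, -0.0]
width: 0.0855
finger_force: 0.0
```

```bash
python3 - <<'E'
from h import *
im,d=imaging.get_image("wrist");c=imaging.calibration("wrist");save("w1.png",im)
s=telemetry.get_state();print(s["time_s"],s["position"],s["tool_rot"],s["qpos"]);np.savez("w1.npz",im=im,d=d,**c)
E
```

```text
1.1 [ 0.54568831 -0.14499831  0.22187652] [-3.13902308e+00 -1.20724913e-03 -1.52419403e-01] [-2.61214114e-01  3.06255104e-01  7.87896495e-02  1.34240977e+00
  2.68545986e-03  3.03279763e+00]
```

View pics/w1.png

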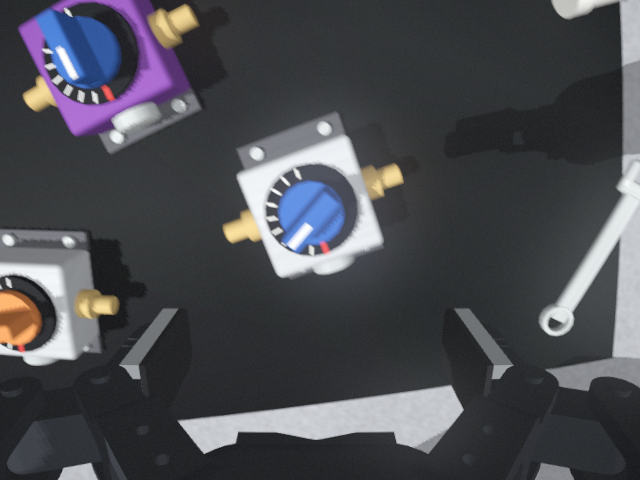

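The wrist picture shows the blue knob at about (311,212), its pointer at (299,236) and the red mark at (325,247). Joint 6 is at 3.03, so I must spin negative. Next I measure the axis and the angles.

```bash
cat > meas.py <<'E'
from h import *
import sys
def meas(f):
    c=np.load(f);im,d=c["im"],c["d"];c={k:c[k] for k in("K","k1","R","t")}
    hsv=cv2.cvtColor(im,cv2.COLOR_RGB2HSV)
    near=lambda u,v,z:pix2w(c,u,v,z=z)
    def P(m,z):
        v,u=np.nonzero(m);X=np.array([near(a,b,z) for a,b in zip(u,v)]);return X[np.hypot(X[:,0]-.545,X[:,1]+.147)<.045]
    b=(hsv[...,0]>95)&(hsv[...,0]<125)&(hsv[...,1]>100)&(hsv[...,2]>50)
    r=((hsv[...,0]<8)|(hsv[...,0]>172))&(hsv[...,1]>130)&(hsv[...,2]>80)
    w=(hsv[...,1]<60)&(hsv[...,2]>150)
    F=P(b,.064);(x,y),rad=cv2.minEnclosingCircle(F[:,:2].astype(np.float32));print("blue@.064",len(F),x,y,rad)
    v,u=np.nonzero(b);X=np.array([pix2w(c,a,e,d=d[e,a]) for a,e in zip(u,v)]);X=X[np.hypot(X[:,0]-.545,X[:,1]+.147)<.045]
    T=X[X[:,2]>.085];L=X[X[:,2]<.075];print("top",len(T),T.mean(0),"low",L.mean(0))
    fl=cv2.fitEllipse(cv2.convexHull(F[:,:2].astype(np.float32)));print("ell",fl)
    Rr=P(r,.056);print("red",len(Rr),Rr.mean(0))
    Wt=P(w,.094);Wt=Wt[np.hypot(Wt[:,0]-x,Wt[:,1]-y)<.024];print("ptr",len(Wt),Wt.mean(0))
    q=Wt[:,:2]-Wt.mean(0)[:2];e,V=np.linalg.eigh(q.T@q);print("ptr dir",np.degrees(np.arctan2(V[1,1],V[0,1])))
    M=P(w,.056);M=M[(np.hypot(M[:,0]-x,M[:,1]-y)<.036)]
    q=T[:,:2]
    e=cv2.minAreaRect(q.astype(np.float32)*1000);print("bar rect",e)
meas(sys.argv[1])
E
python3 meas.py w1.npz
```

```text
blue@.064 3318 0.5464856028556824 -0.13689489662647247 0.02819921262562275
top 1089 [ 0.55077081 -0.14480942  0.09215387] low [ 0.55209625 -0.13777034  0.06204308]
ell ((0.5465753078460693, -0.13811258971691132), (0.04970329627394676, 0.05589856952428818), 59.359222412109375)
red 47 [ 0.5193149  -0.14583723  0.056     ]
ptr 794 [ 0.5360958  -0.12901703  0.094     ]
ptr dir 45.54700975581846
bar rect ((547.1219482421875, -140.9644775390625), (14.268590927124023, 46.45113754272461), 41.2510986328125)
```

Emit:
{"method": "move_arm", "body": {"moves": [{"grip": -1,"delta_pos": [0,0,0],"spin": -10},{"grip": -1,"delta_pos": [0,0,0],"spin": -20},{"grip": -1,"delta_pos": [0,0,0],"spin": -30},{"grip": -1,"delta_pos": [0,0,0],"spin": -40},{"grip": -1,"delta_pos": [0,0,0],"spin": -50},{"grip": -1,"delta_pos": [0,0,0],"spin": -60},{"grip": -1,"delta_pos": [0,0,0],"spin": -70},{"grip": -1,"delta_pos": [0,0,0],"spin": -80}]}}

```text
time_s: 2.1
position: [0.54, -0.1507, 0.2224]
tool_rot: [-3.14, -0.0, 1.246]
contact_force: [-0.1, -1.1, 0.9]
width: 0.0856
finger_force: 0.0
```

Emit:
{"method": "move_arm", "body": {"moves": [{"grip": -1,"delta_pos": [0,0,0],"spin": -10},{"grip": -1,"delta_pos": [0,0,0],"spin": -20},{"grip": -1,"delta_pos": [0,0,0],"spin": -30},{"grip": -1,"delta_pos": [0,0,0],"spin": -40},{"grip": -1,"delta_pos": [0,0,0],"spin": -50},{"grip": -1,"delta_pos": [0,0,0],"spin": -60},{"grip": -1,"delta_pos": [0,0,0],"spin": -60},{"grip": -1,"delta_pos": [0,0,0],"spin": -60}]}}

```text
time_s: 3.1
position: [0.5402, -0.1508, 0.2227]
tool_rot: [-3.141, -0.001, 2.284]
contact_force: [0.3, -0.2, -0.1]
width: 0.0853
finger_force: 0.0
```

```bash
python3 - <<'E'
from h import *
c=imaging.calibration("wrist");s=telemetry.get_state();im,d=imaging.get_image("wrist");save("w2.png",im)
print(s["time_s"],s["position"],s["tool_rot"],s["qpos"],np.abs(s["dq"]).max());np.savez("w2.npz",im=im,d=d,**c)
E
python3 meas.py w2.npz
```

```text
3.1 [ 0.54019051 -0.1507531   0.2226618 ] [-3.14133181e+00 -5.30611890e-04  2.28380528e+00] [-2.72192420e-01  3.00621301e-01  7.27037434e-02  1.34346514e+00
  7.58873352e-05  5.85594859e-01] 0.011832094664492228
blue@.064 3245 0.5449990034103394 -0.1485573649406433 0.028435833752155304
top 1154 [ 0.54340154 -0.14632621  0.09308898] low [ 0.54170872 -0.14436766  0.06326711]
ell ((0.5451238751411438, -0.147501602768898), (0.04636085405945778, 0.05718651041388512), 45.014102935791016)
red 70 [ 0.5129832  -0.15122702  0.056     ]
ptr 562 [ 0.55037164 -0.15275122  0.094     ]
ptr dir 129.21646676168302
bar rect ((542.8364868164062, -145.2929229736328), (13.69300651550293, 45.75627899169922), 40.745079040527344)
```

View pics/w2.png

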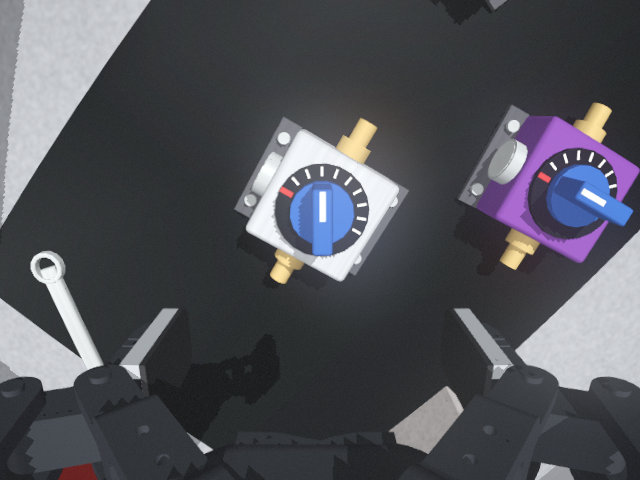

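The picture shows the bar upright at (322,215), parallel to the jaws, with the red mark at (287,192). The pointer is on the third mark after red, so click 3. The bar centre is about (0.5428,-0.146) and its direction is 131°. The sizes 13.7 x 45.8 and the top height of 93 mm all match. I'll descend.

Emit:
{"method": "move_arm", "body": {"moves": [{"grip": -1,"delta_pos": [0.002,0.005,0.03],"spin": 0},{"grip": -1,"delta_pos": [0.002,0.005,0.06],"spin": 0},{"grip": -1,"delta_pos": [0.002,0.005,0.09],"spin": 0},{"grip": -1,"delta_pos": [0.002,0.005,0.11],"spin": 0},{"grip": -1,"delta_pos": [0.002,0.005,0.125],"spin": 0},{"grip": -1,"delta_pos": [0.002,0.005,0.138],"spin": 0},{"grip": -1,"delta_pos": [0.002,0.005,0.138],"spin": 0},{"grip": -1,"delta_pos": [0.002,0.005,0.138],"spin": 0}], "force": 25}}

```text
time_s: 4.15
position: [0.5432, -0.1461, 0.0855]
tool_rot: [3.141, 0.001, 2.287]
contact_force: [0.1, -0.0, 0.2]
width: 0.0857
finger_force: 0.0
```

Emit:
{"method": "move_arm", "body": {"moves": [{"grip": 0,"delta_pos": [0,0,0],"spin": 0},{"grip": 0.3,"delta_pos": [0,0,0],"spin": 0},{"grip": 0.6,"delta_pos": [0,0,0],"spin": 0},{"grip": 1,"delta_pos": [0,0,0],"spin": 0},{"grip": 1,"delta_pos": [0,0,0],"spin": 0},{"grip": 1,"delta_pos": [0,0,0],"spin": 0},{"grip": 1,"delta_pos": [0,0,0],"spin": 0},{"grip": 1,"delta_pos": [0,0,0],"spin": 0}], "force": 25}}

```text
time_s: 5.15
position: [0.5424, -0.1463, 0.085]
tool_rot: [-3.141, 0.0, 2.287]
contact_force: [-4.3, -2.6, 4.5]
width: 0.0118
finger_force: 24.7
```

Emit:
{"method": "move_arm", "body": {"moves": [{"grip": 1,"delta_pos": [0,-0.001,0],"spin": -7},{"grip": 1,"delta_pos": [0,-0.001,0],"spin": -14},{"grip": 1,"delta_pos": [0,-0.001,0],"spin": -21},{"grip": 1,"delta_pos": [0,-0.001,0],"spin": -28},{"grip": 1,"delta_pos": [0,-0.001,0],"spin": -35},{"grip": 1,"delta_pos": [0,-0.001,0],"spin": -42},{"grip": 1,"delta_pos": [0,-0.001,0],"spin": -48},{"grip": 1,"delta_pos": [0,-0.001,0],"spin": -54}]}}

```text
time_s: 6.15
position: [0.5422, -0.1467, 0.085]
tool_rot: [-3.142, 0.0, -3.05]
contact_force: [-2.6, -2.2, 3.4]
width: 0.0115
finger_force: 24.9
```

```bash
python3 -c "
from h import *
s=telemetry.get_state();print(s['position'],np.degrees(s['tool_rot'][2]),s['contact_force'],s['torque'],s['width'])"
```

```text
[ 0.54215099 -0.14671053  0.08504329] -174.74198408523517 [-2.61083097 -2.1991462   3.43584465] [-0.37421991  0.44499501 -0.06565641] 0.011520824636666475
```

Emit:
{"method": "move_arm", "body": {"moves": [{"grip": 1,"delta_pos": [0,0,0],"spin": -3},{"grip": 1,"delta_pos": [0,0,0],"spin": -6},{"grip": 1,"delta_pos": [0,0,0],"spin": -8},{"grip": 1,"delta_pos": [0,0,0],"spin": -10},{"grip": 1,"delta_pos": [0,0,0],"spin": -10}]}}

```text
time_s: 6.78
position: [0.5422, -0.1467, 0.085]
tool_rot: [-3.141, 0.0, -2.879]
contact_force: [-2.7, -2.1, 4.5]
width: 0.0114
finger_force: 25.8
```

```bash
python3 -c "
from h import *
s=telemetry.get_state();print(s['position'],np.degrees(s['tool_rot'][2]),s['contact_force'],s['torque'],s['width'])"
```

```text
[ 0.54216747 -0.14670389  0.08503602] -164.9270060786421 [-2.66043765 -2.11439446  4.53961849] [-0.47821761  0.40164933 -0.2872756 ] 0.011445625479043658
```

```bash
python3 -c "
from h import *
im,d=imaging.get_image('wrist');save('w3.png',im)"
```

```text
(no output)
```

View pics/w3.png

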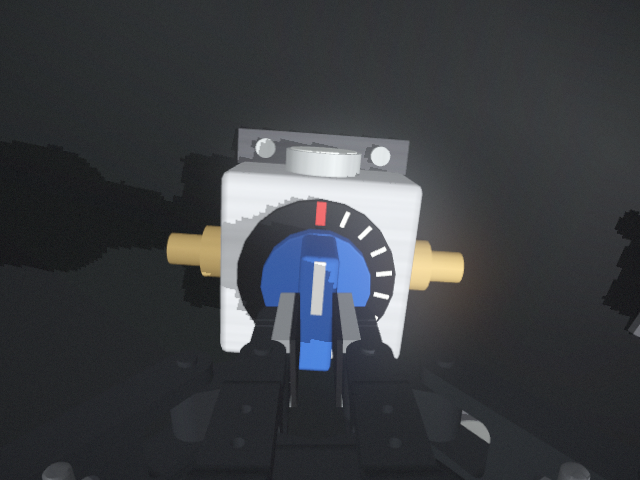

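The pointer, bar top at (320,250), points at the red mark at (321,213), and the torque has risen to 0.29 N m. I'll push a little more to confirm the stop.

Emit:
{"method": "move_arm", "body": {"moves": [{"grip": 1,"delta_pos": [0,0,0],"spin": -2},{"grip": 1,"delta_pos": [0,0,0],"spin": -4},{"grip": 1,"delta_pos": [0,0,0],"spin": -4}]}}

```text
time_s: 7.2
position: [0.5429, -0.1461, 0.0856]
tool_rot: [3.141, 0.002, -2.806]
contact_force: [-1.0, 1.9, 9.4]
width: 0.0003
finger_force: 5.0
```

```bash
python3 -c "
from h import *
s=telemetry.get_state();print(s['position'],np.degrees(s['tool_rot'][2]),s['contact_force'],s['torque'],s['width'])"
```

```text
[ 0.5429405  -0.14607348  0.0856258 ] -160.77695773626255 [-0.99682837  1.88646345  9.41127606] [0.31777921 0.26349525 0.00609079] 0.0002848992721111662
```

The fingers slipped: the opening is now 0.3 mm. I'll look.

```bash
python3 -c "
from h import *
im,d=imaging.get_image('wrist');save('w4.png',im)"
```

```text
(no output)
```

View pics/w4.png

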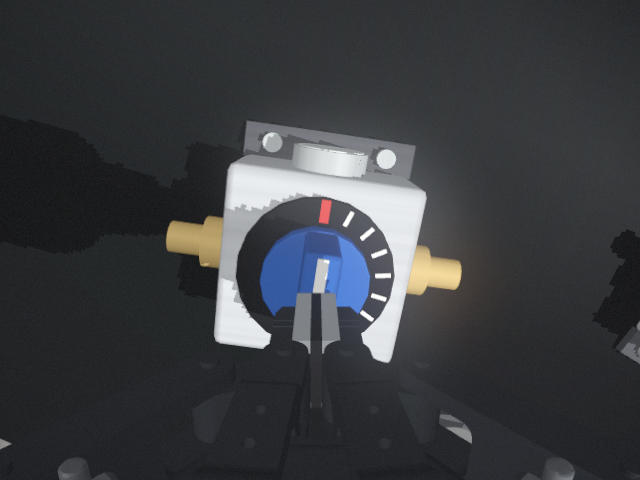

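```bash
python3 - <<'E'
from h import *
c=imaging.calibration("wrist");s=telemetry.get_state();p=s["position"]
def proj(X):
    q=c["R"]@X+c["t"];a=q[:2]/q[2];a=a*(1+c["k1"]*(a@a));return np.round(c["K"][:2,:2]@a+c["K"][:2,2]),q[2]
for z in(.064,.072,.08,.086,.09,.094,.1,.11):print(z,proj(np.array([p[0],p[1],z])))
yaw=s["tool_rot"][2];ux=np.array([np.cos(yaw),np.sin(yaw),0])
for k in(-.011,.011): print(k,proj(np.array([p[0],p[1],.072])+k*ux),proj(np.array([p[0],p[1],.094])+k*ux))
im,d=imaging.get_image("wrist")
for v in range(225,420,12): print(v,np.round([d[v,u] for u in(300,310,318,325,335)],3),np.round(pix2w(c,310,v,d=d[v,310]),3))
E
```

```text
0.064 (array([313., 284.]), np.float64(0.18429790301730575))
0.072 (array([313., 291.]), np.float64(0.17661227825848863))
0.08 (array([313., 299.]), np.float64(0.16892665349967154))
0.086 (array([313., 306.]), np.float64(0.1631624349305587))
0.09 (array([313., 310.]), np.float64(0.15931962255115015))
0.094 (array([313., 315.]), np.float64(0.1554768101717416))
0.1 (array([313., 323.]), np.float64(0.1497125916026288))
0.11 (array([313., 337.]), np.float64(0.1401055606541074))
-0.011 (array([313., 316.]), np.float64(0.17966560952530664)) (array([313., 342.]), np.float64(0.1585301414385596))
0.011 (array([313., 266.]), np.float64(0.17355894699167068)) (array([313., 287.]), np.float64(0.15242347890492364))
225 [0.185 0.187 0.185 0.186 0.186] [ 0.521 -0.155  0.055]
237 [0.179 0.17  0.172 0.172 0.175] [ 0.521 -0.155  0.072]
249 [0.179 0.154 0.157 0.158 0.159] [ 0.521 -0.155  0.088]
261 [0.182 0.151 0.15  0.15  0.15 ] [ 0.524 -0.154  0.092]
273 [0.168 0.151 0.149 0.15  0.152] [ 0.528 -0.152  0.094]
285 [0.154 0.154 0.152 0.154 0.154] [ 0.533 -0.151  0.092]
297 [0.146 0.146 0.145 0.145 0.145] [ 0.534 -0.15   0.101]
309 [0.135 0.136 0.136 0.135 0.136] [ 0.533 -0.15   0.111]
321 [0.128 0.128 0.128 0.128 0.128] [ 0.533 -0.15   0.119]
333 [0.121 0.12  0.121 0.121 0.121] [ 0.533 -0.15   0.127]
345 [0.114 0.116 0.118 0.118 0.113] [ 0.534 -0.15   0.132]
357 [0.107 0.118 0.118 0.106 0.107] [ 0.538 -0.148  0.132]
369 [0.101 0.12  0.12  0.107 0.1  ] [ 0.542 -0.147  0.131]
381 [0.098 0.121 0.12  0.109 0.097] [ 0.546 -0.146  0.131]
393 [0.095 0.122 0.122 0.11  0.088] [ 0.549 -0.145  0.131]
405 [0.096 0.124 0.122 0.112 0.089] [ 0.554 -0.143  0.13 ]
417 [0.11  0.279 0.281 0.112 0.089] [ 0.658 -0.109  0.   ]
```

The depth shows the finger faces ending at z≈0.095, which is on the bar's top. So the tips sit higher than I assumed, and I had only gripped the upper edge. I'll lift and check the tip offset and the knob angle.

Emit:
{"method": "move_arm", "body": {"moves": [{"grip": 1,"delta_pos": [0,0,-0.03],"spin": 0},{"grip": 1,"delta_pos": [0,0,-0.06],"spin": 4},{"grip": 1,"delta_pos": [0,0,-0.08],"spin": 8},{"grip": 1,"delta_pos": [0,0,-0.08],"spin": 8},{"grip": 1,"delta_pos": [0,0,-0.08],"spin": 8}]}}

```text
time_s: 7.92
position: [0.5417, -0.1462, 0.1638]
tool_rot: [3.14, -0.001, -2.946]
contact_force: [-0.4, 0.1, 0.4]
width: 0.0001
finger_force: 0.0
```

```bash
python3 - <<'E'
from h import *
c=imaging.calibration("wrist");s=telemetry.get_state();im,d=imaging.get_image("wrist");p=s["position"];print(s["time_s"],p,s["tool_rot"],s["contact_force"])
np.savez("w5.npz",im=im,d=d,**c);save("w5.png",im)
for v in range(270,400,8): print(v,np.round([d[v,u] for u in(305,325)],3),np.round(pix2w(c,308,v,d=d[v,308])-p,3))
E
python3 meas.py w5.npz
```

```text
7.925 [ 0.54166955 -0.14620613  0.16375406] [ 3.14049799e+00 -1.03266359e-03 -2.94593581e+00] [-0.41399036  0.13750718  0.38840012]
270 [0.234 0.234] [ 0.012 -0.001 -0.071]
278 [0.236 0.236] [ 0.016  0.    -0.071]
286 [0.237 0.237] [ 0.021  0.001 -0.072]
294 [0.148 0.149] [-0.01  -0.004  0.014]
302 [0.14  0.142] [-0.01  -0.003  0.02 ]
310 [0.135 0.135] [-0.01  -0.003  0.026]
318 [0.129 0.131] [-0.01  -0.003  0.031]
326 [0.126 0.126] [-0.01  -0.003  0.037]
334 [0.121 0.12 ] [-0.01  -0.003  0.042]
342 [0.119 0.117] [-0.009 -0.003  0.045]
350 [0.109 0.111] [-0.007 -0.002  0.045]
358 [0.107 0.106] [-0.005 -0.002  0.047]
366 [0.104 0.106] [-0.006 -0.002  0.051]
374 [0.105 0.107] [-0.005 -0.002  0.054]
382 [0.109 0.109] [-0.003 -0.002  0.054]
390 [0.11  0.111] [-0.    -0.001  0.054]
398 [0.11  0.112] [ 0.002 -0.001  0.054]
blue@.064 4774 0.5477108955383301 -0.14474347233772278 0.02956538274884224
top 1731 [ 0.54285618 -0.14499498  0.09503877] low [ 0.54113682 -0.1457214   0.06343998]
ell ((0.5468235015869141, -0.14471958577632904), (0.046662162989377975, 0.059960950165987015), 101.58534240722656)Traceback (most recent call last):
  File "meas.py", line 22, in <module>
    meas(sys.argv[1])
    ~~~~^^^^^^^^^^^^^
  File "meas.py", line 16, in meas
    Rr=P(r,.056);print("red",len(Rr),Rr.mean(0))
  File "meas.py", line 8, in P
    v,u=np.nonzero(m);X=np.array([near(a,b,z) for a,b in zip(u,v)]);return X[np.hypot(X[:,0]-.545,X[:,1]+.147)<.045]
                                                                                      ~^^^^^
IndexError: too many indices for array: array is 1-dimensional, but 2 were indexed
```

View pics/w5.png

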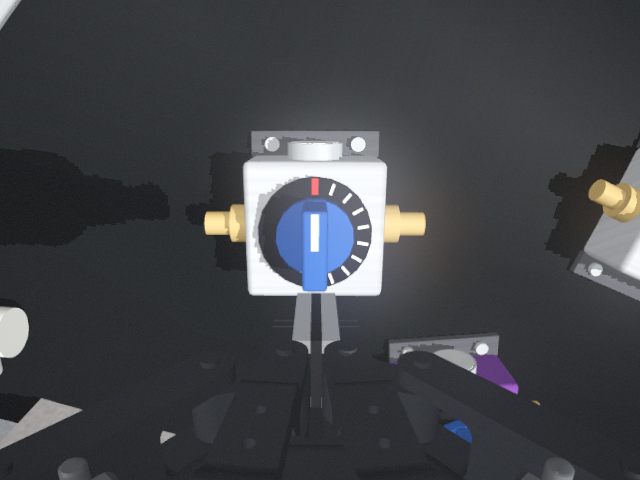

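The picture shows the bar vertical at column 315, in line with the red mark at (315,186), so the knob is at the stop. The fingertips are about 12 mm above the reported TCP when shut. I'll re-grip lower, descending in stages with force checks.

Emit:
{"method": "move_arm", "body": {"moves": [{"grip": -1,"delta_pos": [0,0,0],"spin": 0},{"grip": -1,"delta_pos": [0,0,0],"spin": 0},{"grip": -1,"delta_pos": [0,0,0],"spin": 0},{"grip": -1,"delta_pos": [0,0,0],"spin": 0},{"grip": -1,"delta_pos": [0,0,0],"spin": 0},{"grip": -1,"delta_pos": [-0.001,0,0.03],"spin": 0},{"grip": -1,"delta_pos": [-0.001,0,0.06],"spin": 0},{"grip": -1,"delta_pos": [-0.001,0,0.08],"spin": 0}]}}

```text
time_s: 8.98
position: [0.5425, -0.1462, 0.0836]
tool_rot: [3.141, -0.001, -2.948]
contact_force: [-0.4, -0.1, 0.0]
width: 0.0855
finger_force: 0.0
```

Emit:
{"method": "move_arm", "body": {"moves": [{"grip": -1,"delta_pos": [0,0,0.008],"spin": 0},{"grip": -1,"delta_pos": [0,0,0.016],"spin": 0},{"grip": -1,"delta_pos": [0,0,0.023],"spin": 0},{"grip": -1,"delta_pos": [0,0,0.023],"spin": 0}]}}

```text
time_s: 9.48
position: [0.543, -0.1464, 0.0618]
tool_rot: [3.141, -0.0, -2.948]
contact_force: [1.0, -0.2, 0.2]
width: 0.085
finger_force: 0.0
```

Emit:
{"method": "move_arm", "body": {"moves": [{"grip": 0,"delta_pos": [0,0,0],"spin": 0},{"grip": 0.3,"delta_pos": [0,0,0],"spin": 0},{"grip": 0.6,"delta_pos": [0,0,0],"spin": 0},{"grip": 1,"delta_pos": [0,0,0],"spin": 0},{"grip": 1,"delta_pos": [0,0,0],"spin": 0},{"grip": 1,"delta_pos": [0,0,0],"spin": 0},{"grip": 1,"delta_pos": [0,0,0],"spin": 0}], "force": 30}}

```text
time_s: 10.35
position: [0.5432, -0.1466, 0.0621]
tool_rot: [-3.141, 0.0, -2.948]
contact_force: [-0.9, -1.4, 4.3]
width: 0.0132
finger_force: 34.0
```

```bash
python3 -c "
from h import *
s=telemetry.get_state();print(s['position'],np.degrees(s['tool_rot'][2]),s['contact_force'],s['torque'],s['width'])"
```

```text
[ 0.54315112 -0.146603    0.06209429] -168.93342169426379 [-0.9461719  -1.3927549   4.30492973] [-0.31797356  0.13718658 -0.03344271] 0.013189508522775133
```

Good full grip at 13.2 mm. I'll press gently against the stop, watching the torque.

Emit:
{"method": "move_arm", "body": {"moves": [{"grip": 1,"delta_pos": [0,0,0],"spin": -2},{"grip": 1,"delta_pos": [0,0,0],"spin": -4},{"grip": 1,"delta_pos": [0,0,0],"spin": -4}]}}

```text
time_s: 10.72
position: [0.5432, -0.1466, 0.0622]
tool_rot: [-3.142, 0.001, -2.879]
contact_force: [-0.6, -1.3, 3.8]
width: 0.0133
finger_force: 60.3
```

```bash
python3 -c "
from h import *
s=telemetry.get_state();print(s['position'],np.degrees(s['tool_rot'][2]),s['contact_force'],s['torque'],s['width'])"
```

```text
[ 0.54316455 -0.1466069   0.0621937 ] -164.95710017490055 [-0.60642128 -1.25228941  3.81572892] [-0.15608794  0.19543562 -1.65536971] 0.013296690490626185
```

The torque is 1.66 N m, so the knob is firmly at the stop (yaw ≈191° unloaded). Now I go clockwise 80°, to yaw ≈111°, which is +84° from here.

Emit:
{"method": "move_arm", "body": {"moves": [{"grip": 1,"delta_pos": [0,0,0],"spin": 4},{"grip": 1,"delta_pos": [0,0,0],"spin": 10},{"grip": 1,"delta_pos": [0,0,0],"spin": 17},{"grip": 1,"delta_pos": [0,0,0],"spin": 24},{"grip": 1,"delta_pos": [0,0,0],"spin": 31},{"grip": 1,"delta_pos": [0,0,0],"spin": 38},{"grip": 1,"delta_pos": [0,0,0],"spin": 45},{"grip": 1,"delta_pos": [0,0,0],"spin": 52}]}}

```text
time_s: 11.72
position: [0.5431, -0.1472, 0.0621]
tool_rot: [-3.141, 0.001, 2.494]
contact_force: [-1.4, -4.3, 4.0]
width: 0.0133
finger_force: 34.1
```

Emit:
{"method": "move_arm", "body": {"moves": [{"grip": 1,"delta_pos": [0,0,0],"spin": 7},{"grip": 1,"delta_pos": [0,0,0],"spin": 14},{"grip": 1,"delta_pos": [0,0,0],"spin": 21},{"grip": 1,"delta_pos": [0,0,0],"spin": 27},{"grip": 1,"delta_pos": [0,0,0],"spin": 32},{"grip": 1,"delta_pos": [0,0,0],"spin": 32},{"grip": 1,"delta_pos": [0,0,0],"spin": 32}]}}

```text
time_s: 12.6
position: [0.5428, -0.1474, 0.0621]
tool_rot: [-3.141, 0.002, 1.939]
contact_force: [-2.8, -5.4, 5.6]
width: 0.0134
finger_force: 34.2
```

```bash
python3 -c "
from h import *
s=telemetry.get_state();print(s['position'],np.degrees(s['tool_rot'][2]),s['contact_force'],s['torque'],s['width'])
im,d=imaging.get_image('wrist');save('w6.png',im)"
```

```text
[ 0.54275172 -0.14739555  0.06210677] 111.12198639895458 [-2.84339723 -5.36137278  5.63106863] [-1.20374014  0.5806658  -0.03746886] 0.013424842497493698
```

View pics/w6.png

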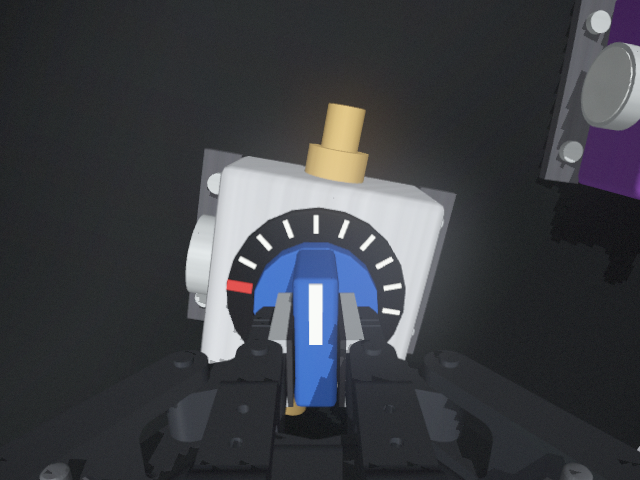

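The marks are red (240,287), 1 (247,262), 2 (264,242), 3 (288,228) and 4 (316,224). The pointer at column 316 is on mark 4. I'll release and lift.

Emit:
{"method": "move_arm", "body": {"moves": [{"grip": -1,"delta_pos": [0,0,0],"spin": 0},{"grip": -1,"delta_pos": [0,0,0],"spin": 0},{"grip": -1,"delta_pos": [0,0,0],"spin": 0},{"grip": -1,"delta_pos": [0,0,0],"spin": 0},{"grip": -1,"delta_pos": [0,0,0],"spin": 0},{"grip": -1,"delta_pos": [0,0,-0.02],"spin": 0},{"grip": -1,"delta_pos": [0,0,-0.06],"spin": 0},{"grip": -1,"delta_pos": [0,0,-0.1],"spin": 0}]}}

```text
time_s: 13.65
position: [0.5428, -0.1463, 0.1628]
tool_rot: [-3.141, -0.001, 1.939]
contact_force: [0.4, 0.1, -0.2]
width: 0.0855
finger_force: 0.0
```

Emit:
{"method": "move_arm", "body": {"moves": [{"grip": -1,"delta_pos": [0,0,-0.02],"spin": 0},{"grip": -1,"delta_pos": [0,0,-0.02],"spin": 0},{"grip": -1,"delta_pos": [0,0,-0.02],"spin": 0}]}}

```text
time_s: 14.02
position: [0.5425, -0.1463, 0.1809]
tool_rot: [-3.141, -0.001, 1.939]
contact_force: [0.6, 0.1, -0.3]
width: 0.0851
finger_force: 0.0
```

```bash
python3 -c "
from h import *
s=telemetry.get_state();print(s['position'],s['contact_force'],s['width'])
im,d=imaging.get_image('wrist');save('w7.png',im)"
```

```text
[ 0.54254786 -0.14628959  0.18085074] [ 0.60523904  0.05662931 -0.34815236] 0.08506041473805222
```

View pics/w7.png

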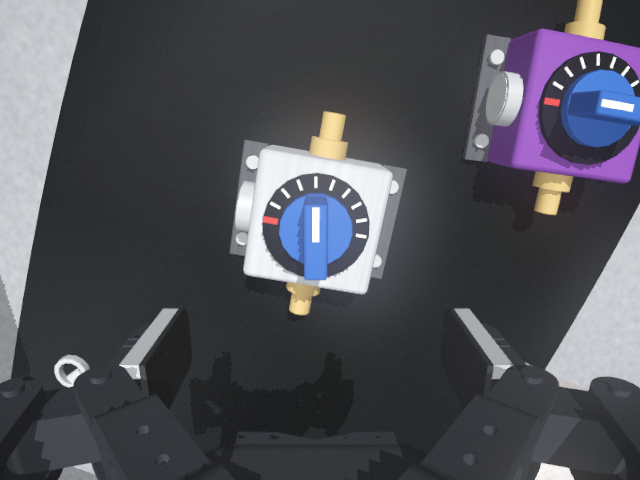

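The knob is free, with its pointer at (316,225) on the fourth mark after red: red (270,220), then (273,205), (283,193), (299,184), (316,181). I'm handing it in.

```bash
python3 -c "
from h import *
print(job_done())"
```

```text
the job is handed in; nothing more can be done
None
```

I turned the blue knob anticlockwise to its stop, then clockwise four clicks, and let go. The last picture shows its pointer on the fourth mark; I didn't touch the orange knob. On the first grip the fingers slipped off the bar at the stop, so I gripped lower and pressed the stop again before turning back. I handed the job in at about 14 s, and no verdict was shown.

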